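Take the flyer arm off the coil winder (left-hand nut)

TASK

The slotted flyer arm of the coil winder is clamped under a hexagon nut with a LEFT-HAND thread: back the nut off by turning it clockwise seen from above (never screw it any tighter; it is captive and stays on its stud). Then lift the arm off its little driving pin, draw it out from under the nut and lay it down gently, flat and right way up, inside the shallow grey parts tray; leave the choke, the capacitor, the solder spool and the heat sink where they are.

Things in the scene. Friction and masses are not known exactly. Their poses are not given: they have to be found in the camera images.
- winder: coil winder, fixed to the bench: round grey housing, steel faceplate 136 mm across with its top 60 mm above the bench, upright threaded stud 10 mm thick (top at 112 mm) at its centre. Origin: stud axis at bench height; z up; the clamped arm points along its -x. A driving pin 6 mm thick, 3 mm high stands on the faceplate 29 mm from the axis toward -x, in a 10 mm square window of the arm.
- nut_grip (a point): centre (half-way up) of the captive dark steel hexagon nut: 32 mm across flats, 24 mm high, on a round flange 40 mm across whose underside is 17 mm below this point (top 12 mm below). A pair of flats faces along this point's x axis, the others every 60 degrees; z up. Left-hand coarse thread: rises 10 mm per clockwise turn; turning takes about 0.12 N m; it stays where it is left.
- flange_nut (a joint): how far the nut is backed off, rad, growing clockwise seen from above. 0 = tight, with 0.5 mm between flange and arm; starts at 0 to 0.15; the thread ends at 5.2. The gap grows 1.6 mm per rad; the arm needs more than 3 mm to clear the driving pin, so about 4 rad leaves comfortable room (7 mm). Anticlockwise only tightens it.
- block_grip (a point): centre of the grip block (24 x 24 mm, 26 mm high) on the flyer arm, 19 mm above the arm's underside and 75 mm from the stud's axis at the start. Axes as the arm's: x along it, toward the fork; y across; z up. The arm reaches 91 mm from here toward +x (fork) and 35 mm toward -x (tip; a wire guide 35 mm high stands 27 mm from here).
- flyer_arm: the loose aluminium arm, 120 g: flat bar 126 mm long (x), 29 mm wide, 6 mm thick. Origin: underside, at the stud's axis at the start. Its fork (slot 13 mm, open toward +x) straddles the stud; it comes out by raising it 3 mm or more (but it stays under the nut's flange) and drawing it toward -x by at least 40 mm. Axes start parallel to the winder's.
- parts_tray: shallow grey sheet-metal parts tray, fixed, 140 x 190 mm (x, y) and 14 mm high, walls and floor 2 mm. Origin: centre of its underside, z up.
- choke: bystander: wound ring choke, 44 x 69 x 15 mm, lying on the bench (origin near its underside)
- capacitor: bystander: blue capacitor can, 30 x 73 x 30 mm, lying
- spool: bystander: spool of solder, 58 mm across, 52 mm high, standing
- heatsink: bystander: black finned heat sink, 42 x 50 x 26 mm
Not all that is in view belongs to the job. What is shaped like the winder but green is not meant.

How it is judged:
On the way, in this order (a step that is already met when the one before it is completed fails the run):
1. the nut is backed off clockwise far enough to free the arm (value of joint flange_nut above 1.6 rad), for 0.2 s.
2. the arm is off the stud (x of block_grip in the frame of winder below -0.112 m), for 0.1 s.
At the end, for the whole second after the job is handed in: The nut stays backed off (at least 1.6 rad); the flyer arm lies flat (within 0.06 rad), right way up, on the tray's floor (within 2.5 mm) inside its walls, released and at rest (value of joint flange_nut above 1.6 rad and x of block_grip in the frame of parts_tray between -0.07 and 0.07 m and y of block_grip in the frame of parts_tray between -0.095 and 0.095 m and z of block_grip in the frame of parts_tray below 0.0235 m and angle between block_grip's own z axis and vertical below 0.06 rad and linear speed of flyer_arm below 0.01 m/s and velocity of joint flange_nut below 0.05 rad/s); the robot touches nothing.
It fails at once if the nut is screwed tighter (more than 0.15 rad anticlockwise past tight) (value of joint flange_nut below -0.15 rad).
It fails at once if the arm is dropped (falls faster than 0.7 m/s, from about 25 mm, out of the fingers) (contact force between the fingers and flyer_arm below 0.05 N and linear speed of flyer_arm above 0.7 m/s).
It fails at once if a bystander (choke, capacitor, spool, heat sink) is moved by more than 20 mm (distance of any of choke, capacitor, spool, heatsink from where it was at the start of the episode above 0.02 m).
It also fails if it takes over 64 s, if anything falls off the work surface, if the arm or the gripper's body presses on something with over 40 N, if the wrist force passes 120 N, or if a joint passes its speed limit or range.

ROBOT

A 6-joint arm with a two-finger parallel gripper is mounted at the origin on a cart in front of the work surface, level with it; the furniture and walls round the work are solid. World frame = base frame: x ahead of the robot, y to its left, z up, the work surface at z = 0. Lengths are in m, angles in rad, forces in N, time in s.
With the tool pointing down it reaches from about 0.25 to 0.775 m from the base axis. Payload 4 kg.
Tool frame: the origin (TCP) lies between the finger pads; the fingertips stand 25 mm ahead of it and the grasp point (between the pads) lies 6 mm ahead of it (robot.tip_reach is the z of the fingertips in the tool frame, in m); z points along the fingers, y is the line along which they close (so a half turn about z gives the same grasp; the last joint's range is limited). The gripper opens to 94 mm and grips with 3 to 60 N. Pads are 16 mm wide; open, the fingers measure 119 mm over their backs; the gripper's body (75 mm by 177 mm) begins 78 mm behind the grasp point.
Start: joints at [-1.255, 0.087, 1.371, -0, 1.684, -0.103], TCP at [0.224, -0.502, 0.231] pointing down, gripper open.
Joint ranges: [-3.1, 3.1], [-0.76, 2.03], [0.27, 2.55], [-1.08, 4.22], [0.17, 2.65], [-2.57, 2.57]. Speed limits (rad/s): [2.79, 2.79, 3.14, 3.14, 3.14, 3.14].

INTERFACE

Orientations are given as [roll, pitch, yaw] about the fixed x, y, z axes, in that order (R = Rz(yaw) Ry(pitch) Rx(roll)).
In Python, from bench import robot gives the robot as it stands. The module is installed in compiled form; this text tells all that it offers.
- The arm moves only by the shell command python3 -m handwheel 'ROWS'. ROWS is JSON, a list of rows, each a list of 3 entries, a list of its own where there are three numbers: the turn, a rotation vector about the world's x, y, z in units of 90 degrees (1.0 is 90 degrees), then the shift along the world's x, y, z in units of 0.05 m (1.0 is 0.05 m), then the closure, from 0 (fully open) to 1 (shut). A call has 1 to 5 rows; each row shifts and turns the commanded pose from where the row before left it; what a row does not reach is not made up. A row lasts 1/10 s, in which the tool goes at most 50 mm and 8.59 degrees, less where a joint would pass 70% of its speed; a pose out of reach is approached as far as the arm can. A call with a number of a shift or a turn outside -1 to 1 is refused whole. A call with a gripper value outside its range is refused whole. The fingers move at their own pace and stop on an object; the grip force is fixed at half the most. Time passes only in rows, so rows that do not move let the fingers close. It gives the time, the measured TCP pose, the force, the opening and the grip force at its end, in the units of the state.
- robot.get_obs(): the state, without advancing time (a new reading comes with each control period).
- robot.snapshot(name): name is "scene" or "top" or "wrist"; returns (picture, depth): 420x560x3 uint8, red, green, blue; 420x560 float32, m along the optical axis (not along the pixel's ray), 0 where there is no reading.
- robot.calibration(name): a dict with "mtx" (3x3 intrinsics, pixels), "D" ([k1, k2, p1, p2, k3] as OpenCV has them; the pictures are not rectified), "extrinsics" (4x4, takes a point from camera to world coordinates); the wrist camera has in their place "hand_eye" (4x4, takes a point from camera to tool coordinates, whose origin is the TCP and whose axes are the flange's). Camera axes: x right, y down, z forward; pixel columns grow to the right and rows downward; lengths in m; the calibration is good to about 2 mm. A picture is of the moment at which its call begins: read the wrist's pose just before it. calibration takes no time and is no camera call.
- robot.close_job(): hands the job in; it is judged then, once.
Trained networks look in the newest picture that a camera, given by its name, has taken for a name from the list of things; names that differ only in an ending like _2 or _b are one class to them, and where a whole thing is asked for, a point or a joint stands for the part that bears it (a point fixed in the world has none). Each returns a list of dicts, best first, with "p" (0 to 1); they miss things now and then, are a little off and sometimes report something else, mostly with a low value. They report only what shows in the picture. A call takes as long as a camera call. They do not tell look-alikes from the thing itself.
- robot.boxes_of(query, camera): "bbox" ([left, top, right, bottom] in pixels, round what is visible of it).
The state is a dict: "time": time; "joint_positions": joint angles; "qvel": joint speeds; "joint_torque": joint torques, N m; "tool_pos": TCP position; "ee_rot": TCP orientation; "wrist_force": force on the tool from outside, world axes, zero at the start; "wrist_torque": the same for the moment, N m; "width": finger opening in m; "finger_force": force on a finger pad.
Only numpy, scipy, OpenCV 4.12 (cv2) and the standard library are available. Lean on these libraries where they do the work, as an engineer would, in place of code of your own. Each camera call takes 0.05 s, during which the arm holds its last target. There are 200 camera calls.

## Working session

There is one attempt and no reset: what is moved stays moved. The work goes in short steps, Python scripts to look and compute and a shell command to move; the robot and the scene stay as the last step left them, time stands still between calls to the robot, and variables do not carry over. Pictures are saved under pics/ and viewed, at most 10 in all, crops included, and the job is handed in when it is done.

```bash
mkdir -p pics
cat > h.py <<'E'
import numpy as np, cv2
from bench import robot
def T(obs):
    from scipy.spatial.transform import Rotation as R
    M=np.eye(4); M[:3,3]=obs['tool_pos']; M[:3,:3]=R.from_euler('xyz',obs['ee_rot']).as_matrix(); return M
def snap(cam):
    o=robot.get_obs(); p,d=robot.snapshot(cam); c=robot.calibration(cam)
    E=c['extrinsics'] if 'extrinsics' in c else T(o)@np.array(c['hand_eye'])
    return p,d,np.array(c['mtx']),np.array(c['D']),np.array(E)
def cloud(d,K,D,E):
    h,w=d.shape; v,u=np.mgrid[:h,:w]
    n=cv2.undistortPoints(np.stack([u,v],-1).reshape(-1,1,2).astype(np.float64),K,D).reshape(h,w,2)
    P=np.dstack([n*d[...,None],d]); return P@E[:3,:3].T+E[:3,3]
def save(n,p): cv2.imwrite('pics/'+n+'.png',cv2.cvtColor(p,cv2.COLOR_RGB2BGR))
E
python3 - <<'E'
from h import *
p,d,K,D,E=snap('top'); save('top',p); np.savez('top.npz',p=p,W=cloud(d,K,D,E))
W=cloud(d,K,D,E)
for q in ['winder','flyer_arm','parts_tray','nut_grip','choke','capacitor','spool','heatsink']:
    for b in robot.boxes_of(q,'top')[:3]:
        x=np.array(b['bbox']); u,v=int((x[0]+x[2])/2),int((x[1]+x[3])/2); print(q,round(b['p'],2),x.round(),W[v,u].round(3))
p,d,K,D,E=snap('scene'); save('scene',p)
print(robot.get_obs())
E
```

```text
winder 0.93 [311. 239. 370. 297.] [ 0.422 -0.217  0.11 ]
winder 0.62 [352. 177. 415. 230.] [ 0.567 -0.322  0.095]
winder 0.58 [271. 154. 330. 209.] [ 0.622 -0.131  0.093]
flyer_arm 0.78 [274. 181. 300. 220.] [ 0.58  -0.099  0.061]
parts_tray 0.78 [113. 233. 198. 296.] [0.43  0.23  0.004]
parts_tray 0.47 [294. 171. 306. 185.] [ 0.629 -0.13   0.112]
nut_grip 0.73 [381. 196. 395. 212.] [ 0.564 -0.331  0.098]
nut_grip 0.61 [333. 263. 354. 274.] [ 0.42  -0.223  0.111]
nut_grip 0.45 [292. 170. 308. 186.] [ 0.626 -0.13   0.112]
choke 0.74 [382. 266. 398. 283.] [ 0.394 -0.355  0.   ]
choke 0.5 [113. 231. 199. 298.] [0.43  0.228 0.   ]
capacitor 0.57 [269. 118. 286. 145.] [ 0.756 -0.081  0.027]
capacitor 0.55 [292. 170. 309. 187.] [ 0.626 -0.13   0.112]
spool 0.75 [229. 149. 251. 178.] [0.673 0.013 0.051]
heatsink 0.65 [268. 265. 291. 287.] [ 0.397 -0.079  0.005]
{'time': 0.5, 'joint_positions': array([-1.25513501e+00,  8.72206276e-02,  1.37074298e+00, -4.61203183e-06,
        1.68359283e+00, -1.03102492e-01]), 'qvel': array([ 0.00051169,  0.00046968, -0.00161356, -0.00021835,  0.00191831,
       -0.00058338]), 'joint_torque': array([-1.13604932e-03, -3.39623809e+01, -3.02267361e+01,  7.17477081e-02,
        2.43456307e-02, -1.92465700e-05]), 'tool_pos': array([ 0.22364171, -0.50248276,  0.23047276]), 'ee_rot': array([3.14155711e+00, 8.28534552e-06, 4.18763284e-01]), 'wrist_force': array([ 0.50327585,  0.06097155, -0.15060009]), 'wrist_torque': array([-0.00510104,  0.02067415, -0.02041102]), 'finger_force': 0.0, 'width': 0.0937490933327462}
```

View pics/top.png

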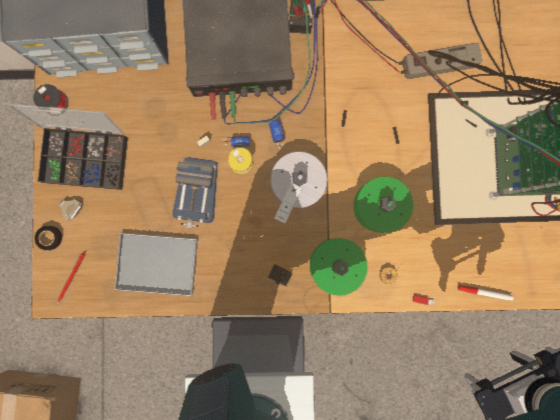

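View pics/scene.png

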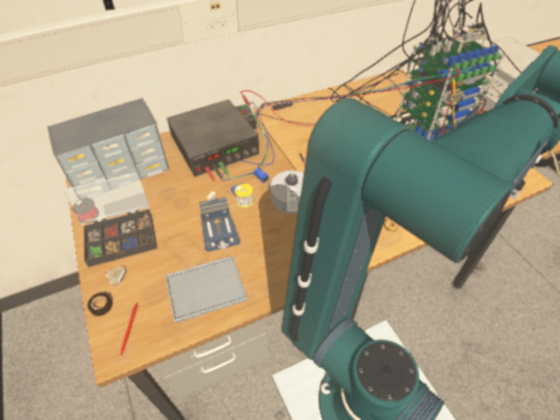

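The grey winder is at (299,180) with the arm's block at about (286,204). The look-alikes are the green winders at (384,204) and (340,267), so I choose the grey one. The tray is at (156,264), the spool at (240,160), the heat sink at (280,275), the choke at (389,274) and the capacitor at (277,131).

```bash
python3 - <<'E'
from h import *
f=np.load('top.npz');p,W=f['p'],f['W']
save('crop',cv2.resize(p[140:240,250:350],(600,600),interpolation=cv2.INTER_CUBIC))
pts=W[165:215,270:330].reshape(-1,3)
m=(pts[:,2]>.05)&(pts[:,2]<.07); print('plate+arm',pts[m][:,:2].min(0),pts[m][:,:2].max(0))
for lo,hi in((.075,.1),(.1,.12)):
  s=pts[(pts[:,2]>lo)&(pts[:,2]<hi)]; print(lo,len(s),s.round(3)[:40:3].tolist())
t=W[225:302,105:205].reshape(-1,3); t=t[(t[:,2]>.008)&(t[:,2]<.02)]; print('tray',len(t),cv2.minAreaRect(t[:,:2].astype(np.float32)))
print(robot.calibration('wrist')['hand_eye'])
E
python3 -m handwheel '[[[0,0,0],[0.6,0.6,0.1],0],[[0,0,0],[0.6,0.6,0.1],0],[[0,0,0],[0.6,0.6,0.1],0],[[0,0,0],[0.6,0.6,0.1],0],[[0,0,0],[0.6,0.6,0.1],0]]'
```

```text
plate+arm [ 0.54631108 -0.19846307] [ 0.66557104 -0.06358897]
0.075 257 [[0.647, -0.129, 0.099], [0.645, -0.129, 0.096], [0.643, -0.122, 0.095], [0.642, -0.129, 0.097], [0.642, -0.136, 0.096], [0.64, -0.12, 0.099], [0.64, -0.127, 0.099], [0.64, -0.134, 0.098], [0.64, -0.141, 0.097], [0.638, -0.115, 0.095], [0.638, -0.122, 0.095], [0.638, -0.129, 0.097], [0.638, -0.136, 0.094], [0.637, -0.143, 0.097]]
0.1 28 [[0.644, -0.131, 0.101], [0.633, -0.128, 0.112], [0.634, -0.135, 0.107], [0.631, -0.13, 0.111], [0.629, -0.126, 0.109], [0.629, -0.132, 0.111], [0.626, -0.128, 0.114], [0.627, -0.135, 0.109], [0.625, -0.133, 0.104], [0.618, -0.142, 0.101]]
tray 449 ((0.43150317668914795, 0.2324552685022354), (0.20641006529331207, 0.14159484207630157), 84.52312469482422)
[[-1.12655581e-03 -9.58021591e-01 -2.86693846e-01  8.34992118e-02]
 [ 9.99999116e-01 -1.28175576e-03  3.53669539e-04  2.38272900e-04]
 [-7.06294542e-04 -2.86693194e-01  9.58022189e-01 -1.55033278e-01]
 [ 0.00000000e+00  0.00000000e+00  0.00000000e+00  1.00000000e+00]]
time: 1.0
tool_pos: [0.3746, -0.3512, 0.2559]
ee_rot: [3.141, -0.0, 0.418]
wrist_force: [0.9, -0.5, 0.1]
width: 0.0938
finger_force: 0.0
```

View pics/crop.png

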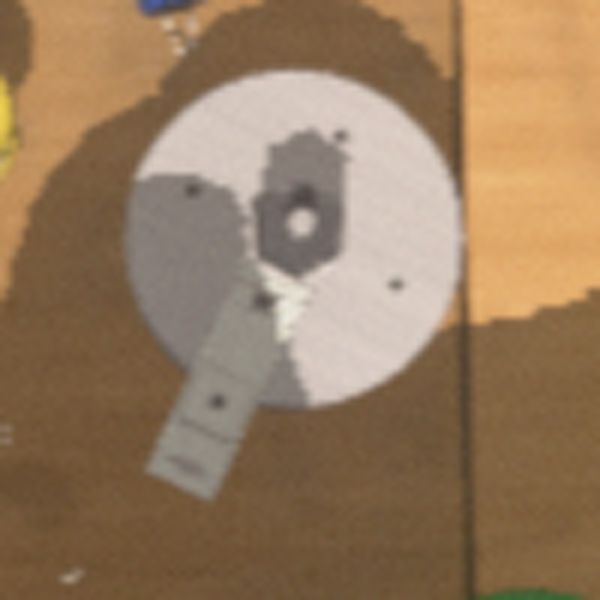

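The crop shows the grey winder: stud at crop (300,222), nut corners pointing up and down the picture, so its flats face about ±y. The arm runs to the lower left. I'll move above it and turn to the yaw for the start of the nut stroke.

```bash
python3 -m handwheel '[[[0,0,0.09],[0.64,0.66,0],0],[[0,0,0.09],[0.64,0.66,0],0],[[0,0,0.09],[0.64,0.66,0],0],[[0,0,0.09],[0.64,0.66,0],0],[[0,0,0.09],[0.64,0.66,0],0]]'
python3 -m handwheel '[[[0,0,0.09],[0.64,0.66,0],0],[[0,0,0.09],[0.64,0.66,0],0],[[0,0,0.09],[0,0,0],0],[[0,0,0.09],[0,0,0],0],[[0,0,0.09],[0,0,0],0]]'
python3 -m handwheel '[[[0,0,0.09],[0,0,0],0],[[0,0,0.09],[0,0,0],0],[[0,0,0.09],[0,0,0],0],[[0,0,0.09],[0,0,0],0],[[0,0,0.09],[0,0,0],0]]'
python3 -m handwheel '[[[0,0,0.09],[0,0,0],0],[[0,0,0.09],[0,0,0],0],[[0,0,0.09],[0,0,0],0],[[0,0,0.09],[0,0,0],0],[[0,0,0],[0,0,0],0]]'
python3 - <<'E'
from h import *
print(robot.get_obs()['joint_positions'])
p,d,K,D,E=snap('wrist'); save('w1',p); W=cloud(d,K,D,E); np.savez('w1.npz',p=p,W=W)
for q in ['winder','nut_grip','block_grip']:
    for b in robot.boxes_of(q,'wrist')[:2]: print(q,b['p'],np.round(b['bbox']))
E
```

```text
time: 1.5
tool_pos: [0.5348, -0.1859, 0.2557]
ee_rot: [3.141, 0.0, 1.132]
wrist_force: [0.7, -0.2, 0.3]
width: 0.0939
finger_force: 0.0
time: 2.0
tool_pos: [0.598, -0.1208, 0.2552]
ee_rot: [-3.141, -0.0, 1.84]
wrist_force: [0.2, 0.1, 0.7]
width: 0.0942
finger_force: 0.0
time: 2.5
tool_pos: [0.5977, -0.1215, 0.2555]
ee_rot: [3.142, 0.0, 2.545]
wrist_force: [-0.5, 0.1, 0.1]
width: 0.0938
finger_force: 0.0
time: 3.0
tool_pos: [0.5977, -0.1215, 0.2555]
ee_rot: [3.142, 0.0, 3.105]
wrist_force: [0.6, 0.5, -0.5]
width: 0.0938
finger_force: 0.0
[-2.93537805e-01  2.18949475e-01  1.17214675e+00  6.39547407e-05
  1.75048091e+00 -1.82729390e+00]
winder 0.94 [ 80.   1. 239.  70.]
winder 0.71 [  0.  89. 148. 230.]
nut_grip 0.74 [251. 205. 288. 245.]
nut_grip 0.68 [ 13. 145.  70. 189.]
block_grip 0.91 [266. 109. 334. 211.]
```

View pics/w1.png

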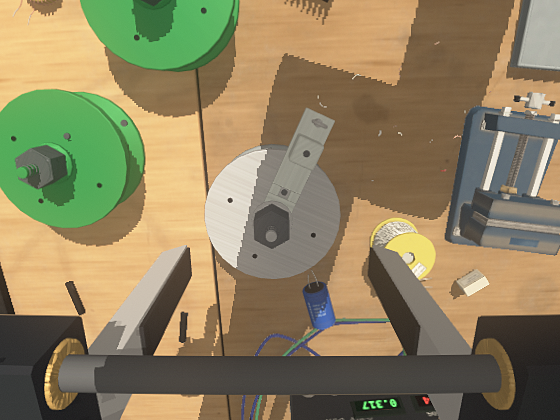

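The wrist picture shows the nut at (271,228), the arm's block at about (306,155) and the tip at (318,120). Next I'll measure them in the depth cloud.

```bash
cat > m.py <<'E'
from h import *
def rect(P,name):
    (c,s,a)=cv2.minAreaRect(P[:,:2].astype(np.float32)); print(name,len(P),np.round(c,4),np.round(s,4),round(a,1),'zmed',np.median(P[:,2]).round(4))
def run(W,p):
    S=W[100:285,200:345]; pl=S[abs(S[...,2]-.06)<.004]; c,r=cv2.minEnclosingCircle(pl[:,:2].astype(np.float32)); print('plate z',np.median(pl[:,2]),'circle',c,r)
    N=W[200:255,245:295].reshape(-1,3); nt=N[(N[:,2]>.088)&(N[:,2]<.1)]; print('nut top',len(nt),nt.mean(0),np.median(nt[:,2]))
    rect(nt,'nut')
    h=cv2.convexHull(nt[:,:2].astype(np.float32))[:,0]
    th=np.arange(0,180,2.); ws=[np.ptp(h@[np.cos(np.radians(t)),np.sin(np.radians(t))]) for t in th]
    w3=[(ws[i]+ws[i+30]+ws[i+60])/3 for i in range(30)]; print('flat dir',th[int(np.argmin(w3))],min(w3),max(w3))
    st=N[N[:,2]>.106]; print('stud',len(st),st.mean(0))
    B=W[100:215,260:345].reshape(-1,3); bt=B[(B[:,2]>.085)&(B[:,2]<.0935)]
    rect(bt[np.hypot(*(bt[:,:2]-st.mean(0)[:2]).T)>.03],'block'); tip=B[(B[:,2]>.0935)]; tip=tip[np.hypot(*(tip[:,:2]-st.mean(0)[:2]).T)>.03]; rect(tip,'guide')
    ar=B[(abs(B[:,2]-.066)<.003)]; rect(ar,'bar')
E
python3 - <<'E'
from m import *
f=np.load('w1.npz'); run(f['W'],f['p'])
save('w1c',cv2.resize(f['p'][95:265,230:350],(560,793),interpolation=cv2.INTER_CUBIC)[:600])
S=f['W'][100:215,260:345]; print((S[::8,::8,2]*1000).astype(int))
E
```

```text
plate z 0.06075530768670423 circle (0.6089881062507629, -0.1238747239112854) 0.08856578916311264
nut top 944 [ 0.62666208 -0.13051803  0.09650061] 0.09689122553506499
nut 944 [ 0.6288 -0.1305] [0.0319 0.036 ] 87.9 zmed 0.0969
flat dir 28.0 0.03219522412105011 0.036071400308292347
stud 148 [ 0.62119638 -0.12991666  0.12966649]
block 710 [ 0.5542 -0.0941] [0.0241 0.0405] 64.1 zmed 0.0925
guide 178 [ 0.541  -0.0972] [0.0612 0.0325] 10.5 zmed 0.0943
bar 2110 [ 0.579  -0.0966] [0.0553 0.1005] 64.0 zmed 0.0667
[[ 1  0  0  2  1  0  0  1  0  0  1]
 [ 1  0  0  0  0  1 66  0 -1  0  0]
 [ 0  0 -1  1  1  0 66 68 66  0  0]
 [ 0  1  1  1  0 66 67 93 93 67  0]
 [ 0  0  1  0  0 66 67 65 67  1  0]
 [ 0  0  1  0 66 93 92 69 67  0 -1]
 [ 7 55  6  8 81 91 94 92 -1  0  1]
 [61 60 60 66 92 92 94 92  1  0  1]
 [60 61 60 66 65 93 92 55  0 -1  1]
 [60 59 61 65 67 67 67 61 59  0  0]
 [60 61 65 67 67 66 60 61 61  1  1]
 [61 61 67 59 65 66 60 60 60 61  0]
 [60 69 66 60 67 61 60 60 60 60  0]
 [66 71 72 66 68 60 60 59 61 60  1]
 [81 96 94 80 61 61 61 60 60 60 59]]
```

```bash
python3 -m handwheel '[[[0,0,0],[0.31,-0.09,-0.5],0],[[0,0,0],[0.31,-0.09,-0.6],0],[[0,0,0],[0,0,-0.7],0],[[0,0,0],[0,0,-0.7],0],[[0,0,0],[0,0,-0.6],0]]'
python3 -m handwheel '[[[0,0,0],[0,0,0],0.6],[[0,0,0],[0,0,0],0.8],[[0,0,0],[0,0,0],1],[[0,0,0],[0,0,0],1],[[0,0,0],[0,0,0],1]]'
python3 -m handwheel '[[[0,0,0],[0,0,0],1],[[0,0,0],[0,0,0],1]]'
```

```text
time: 3.7
tool_pos: [0.6281, -0.1303, 0.0983]
ee_rot: [3.141, -0.002, 3.103]
wrist_force: [0.6, -0.0, 0.2]
width: 0.0938
finger_force: 0.0
time: 4.2
tool_pos: [0.6297, -0.1308, 0.1027]
ee_rot: [-3.141, 0.004, 3.105]
wrist_force: [0.4, 0.6, 0.2]
width: 0.0576
finger_force: 0.0
time: 4.4
tool_pos: [0.6289, -0.1305, 0.1011]
ee_rot: [-3.141, 0.001, 3.105]
wrist_force: [-0.9, 0.3, 0.3]
width: 0.0414
finger_force: 0.0
```

```bash
python3 -m handwheel '[[[0,0,0],[0,0,0],1],[[0,0,0],[0,0,0],1],[[0,0,0],[0,0,0],1]]'
```

```text
time: 4.7
tool_pos: [0.6287, -0.1301, 0.1006]
ee_rot: [3.141, 0.0, 3.105]
wrist_force: [0.2, 0.7, 0.4]
width: 0.0316
finger_force: 29.9
```

```bash
python3 -m handwheel '[[[0,0,-0.05],[0,0,0.0025],1],[[0,0,-0.08],[0,0,0.004],1],[[0,0,-0.08],[0,0,0.004],1],[[0,0,-0.08],[0,0,0.004],1],[[0,0,0],[0,0,0],1]]'
```

```text
time: 5.2
tool_pos: [0.6288, -0.1298, 0.1014]
ee_rot: [3.141, -0.0, 2.65]
wrist_force: [-0.5, 3.2, 1.2]
width: 0.032
finger_force: 29.9
```

```bash
for i in 1; do
python3 -m handwheel '[[[0,0,-0.09],[0,0,0.0045],1],[[0,0,-0.09],[0,0,0.0045],1],[[0,0,-0.09],[0,0,0.0045],1],[[0,0,-0.09],[0,0,0.0045],1],[[0,0,-0.09],[0,0,0.0045],1]]'
python3 -m handwheel '[[[0,0,-0.09],[0,0,0.0045],1],[[0,0,-0.09],[0,0,0.0045],1],[[0,0,-0.09],[0,0,0.0045],1],[[0,0,-0.09],[0,0,0.0045],1],[[0,0,-0.09],[0,0,0.0045],1]]'
done
```

```text
time: 5.7
tool_pos: [0.6291, -0.1296, 0.1025]
ee_rot: [3.14, -0.001, 1.941]
wrist_force: [0.8, 3.1, 1.0]
width: 0.0322
finger_force: 30.0
time: 6.2
tool_pos: [0.6295, -0.1295, 0.1037]
ee_rot: [3.14, -0.002, 1.234]
wrist_force: [2.0, 3.9, 0.7]
width: 0.0321
finger_force: 30.0
```

```bash
python3 -m handwheel '[[[0,0,-0.09],[0,0,0.0045],1],[[0,0,-0.09],[0,0,0.0045],1],[[0,0,-0.09],[0,0,0.0045],1],[[0,0,-0.09],[0,0,0.0045],1],[[0,0,-0.09],[0,0,0.0045],1]]'
python3 -m handwheel '[[[0,0,-0.09],[0,0,0.0045],1],[[0,0,-0.09],[0,0,0.0045],1],[[0,0,-0.09],[0,0,0.0045],1],[[0,0,-0.09],[0,0,0.0045],1],[[0,0,-0.09],[0,0,0.0045],1]]'
python3 -m handwheel '[[[0,0,-0.09],[0,0,0.0045],1],[[0,0,-0.09],[0,0,0.0045],1],[[0,0,-0.09],[0,0,0.0045],1],[[0,0,-0.09],[0,0,0.0045],1],[[0,0,0],[0,0,0],1]]'
python3 -c "
from bench import robot;print(robot.get_obs()['joint_positions'])"
```

```text
time: 6.7
tool_pos: [0.6299, -0.1298, 0.1048]
ee_rot: [3.141, -0.003, 0.527]
wrist_force: [2.8, 1.8, -0.1]
width: 0.0312
finger_force: 30.0
time: 7.2
tool_pos: [0.6299, -0.1302, 0.1059]
ee_rot: [-3.141, -0.003, -0.18]
wrist_force: [3.9, 0.3, -0.5]
width: 0.0317
finger_force: 30.0
time: 7.7
tool_pos: [0.6298, -0.1305, 0.1068]
ee_rot: [-3.14, -0.002, -0.741]
wrist_force: [2.7, 0.2, -0.1]
width: 0.0318
finger_force: 29.9
[-2.92773259e-01  3.41692446e-01  1.31495275e+00  5.81171961e-04
  1.48221044e+00  2.01917893e+00]
```

```bash
python3 -m handwheel '[[[0,0,0],[0,0,0],0.7],[[0,0,0],[0,0,0],0.4],[[0,0,0],[0,0,0],0.1],[[0,0,0],[0,0,0],0],[[0,0,0],[0,0,0],0]]'
python3 -m handwheel '[[[0,0,0],[0,0,0.3],0],[[0,0,0],[0,0,0.6],0],[[0,0,0.05],[0,0,0.6],0],[[0,0,0.06],[-0.4,0.2,0.6],0],[[0,0,0.07],[-0.5,0.22,0.6],0]]'
python3 -m handwheel '[[[0,0,0],[-0.5,0.22,0],0],[[0,0,0],[0,0,0],0]]'
python3 - <<'E'
from h import *
p,d,K,D,E=snap('wrist'); save('w2',p); W=cloud(d,K,D,E); np.savez('w2.npz',p=p,W=W)
for q in ['flyer_arm','nut_grip','block_grip']:
    for b in robot.boxes_of(q,'wrist')[:2]:
        x=np.array(b['bbox']);print(q,b['p'],x.round(),W[int(x[1::2].mean()),int(x[::2].mean())])
E
```

```text
time: 8.2
tool_pos: [0.6282, -0.1306, 0.1064]
ee_rot: [3.141, 0.001, -0.743]
wrist_force: [0.4, 1.3, 0.0]
width: 0.0606
finger_force: 0.0
time: 8.7
tool_pos: [0.5835, -0.1096, 0.2437]
ee_rot: [3.142, -0.001, -0.457]
wrist_force: [-0.4, 0.4, 1.0]
width: 0.0936
finger_force: 0.0
time: 8.9
tool_pos: [0.5574, -0.0976, 0.2454]
ee_rot: [-3.141, -0.004, -0.46]
wrist_force: [-0.5, -0.1, 0.0]
width: 0.0941
finger_force: 0.0
flyer_arm 0.72 [260. 122. 295. 226.] [ 0.57271818 -0.1032759   0.06761444]
nut_grip 0.95 [438. 246. 490. 287.] [ 0.42734318 -0.2193458   0.09680368]
nut_grip 0.88 [508.  36. 560.  86.] [ 0.56976544 -0.32606034  0.09690299]
block_grip 0.7 [260. 122. 293. 225.] [ 0.57403282 -0.10291667  0.06807037]
```

View pics/w2.png

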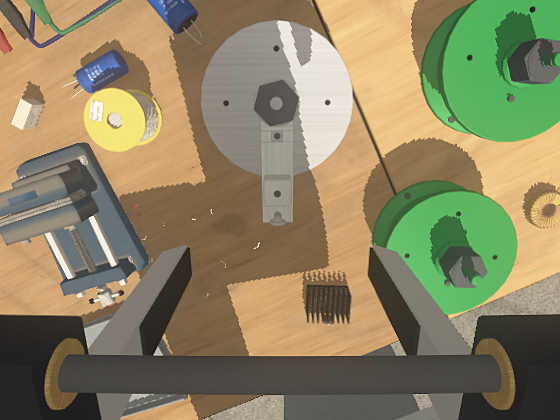

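The arm stands vertical in the wrist picture, bar at (263–292, 122–225), with the block's top around (278,193) and the nut at (276,103). Now I'll measure the block's top.

Run:
```python
from m import *
W=np.load('w2.npz')['W']
B=W[165:230,252:305].reshape(-1,3)
bt=B[(B[:,2]>.087)&(B[:,2]<.099)]; rect(bt,'block+guide')
ba=W[120:230,252:305].reshape(-1,3); ba=ba[abs(ba[:,2]-.067)<.003]; rect(ba,'bar')
print((W[165:230:4,254:304:4,2]*1000).astype(int))
N=W[70:130,245:305].reshape(-1,3); n=N[abs(N[:,2]-.102)<.004]; rect(n,'nut')
c,s,a=cv2.minAreaRect(bt[:,:2].astype(np.float32))
t=np.radians(-26); q=bt[:,:2]@np.array([[np.cos(t),-np.sin(t)],[np.sin(t),np.cos(t)]])
print(np.percentile(q,[1,50,99],axis=0), (np.array([.6285,-.1305])@np.array([[np.cos(t),-np.sin(t)],[np.sin(t),np.cos(t)]])))
```

```text
block+guide 812 [ 0.5547 -0.0941] [0.0232 0.0409] 64.1 zmed 0.0927
bar 1997 [ 0.5732 -0.1034] [0.0289 0.0953] 63.5 zmed 0.0668
[[ 61  60  67  67  67  66  66  66  66  67  61  59  61]
 [ 59  61  68  67  66  65  66  66  66  66  61  60  60]
 [ 60  59  65  66  67  65  66  66  66  67  59  60   2]
 [  0   1  65  79  80  79  81  81  81  75   0   2   0]
 [  0   0  66  92  90  91  92  91  92  91   0   2   0]
 [  1   0  66  93  92  92  93  92  93  92   0   1   2]
 [  1   0  66  92  90  92  91  92  91  92   0   1   0]
 [ -1   1  66  91  92  93  91  92  92  92   0   0   1]
 [  0   1  67  91  92  92  93 400  93  93   0   1   0]
 [  0   0  66  93  93  92  93  92  94  92   1   0   0]
 [  0   0  67  91  94  92  93  93  93  92   0   0   0]
 [  1   0  66  67  66  67  66  66  65  67   0   0   1]
 [  0   0   0  67  67  65  71  67  65  65   1   1   0]
 [  0   0   0  67  66  79  83  67  65  65   0   0   1]
 [  0   0   0  66  89  84  84  86  66  66   0   1  -1]
 [  1   1   1   0   1  96  96  94   2   0   0   0   1]
 [  1   0   1   0   0   0   0   0 400   1   1   0   1]]
nut 1298 [ 0.6292 -0.1308] [0.0356 0.0316] 19.9 zmed 0.103
[[0.52027646 0.14702667]
 [0.54830055 0.15820865]
 [0.55992947 0.16958475]] [0.62209949 0.15822364]
```

```bash
python3 -m handwheel '[[[0,0,0],[0.09,0,-0.6],0],[[0,0,0],[0,0,-0.8],0],[[0,0,0],[0,0,-0.8],0],[[0,0,0],[0,0,-0.5],0.1],[[0,0,0],[0,0,-0.3],0.3]]'
python3 -m handwheel '[[[0,0,0],[0,0,0],0.6],[[0,0,0],[0,0,0],0.8],[[0,0,0],[0,0,0],1],[[0,0,0],[0,0,0],1],[[0,0,0],[0,0,0],1]]'
python3 -m handwheel '[[[0,0,0],[0,0,0],1],[[0,0,0],[0,0,0],1],[[0,0,0],[0,0,0],1],[[0,0,0],[0,0,0],1]]'
```

```text
time: 9.6
tool_pos: [0.5618, -0.0984, 0.0873]
ee_rot: [3.14, 0.007, -0.461]
wrist_force: [-0.1, -0.2, -0.3]
width: 0.0811
finger_force: 0.0
time: 10.1
tool_pos: [0.564, -0.0987, 0.0931]
ee_rot: [-3.141, -0.003, -0.461]
wrist_force: [0.4, -0.2, 0.1]
width: 0.0416
finger_force: 0.0
time: 10.5
tool_pos: [0.5633, -0.0984, 0.092]
ee_rot: [-3.141, -0.0, -0.461]
wrist_force: [-0.8, 0.8, 1.6]
width: 0.024
finger_force: 30.0
```

```bash
python3 -m handwheel '[[[0,0,0],[0,0,0.05],1],[[0,0,0],[0,0,0.04],1],[[0,0,0],[0,0,0],1],[[0,0,0],[0,0,0],1]]'
python3 -m handwheel '[[[0,0,0],[-0.09,0.044,0],1],[[0,0,0],[-0.09,0.044,0],1],[[0,0,0],[0,0,0],1]]'
```

```text
time: 10.9
tool_pos: [0.5631, -0.0985, 0.096]
ee_rot: [3.141, 0.0, -0.461]
wrist_force: [-0.2, -0.5, -1.4]
width: 0.0237
finger_force: 30.0
time: 11.2
tool_pos: [0.5534, -0.0937, 0.096]
ee_rot: [3.141, 0.001, -0.461]
wrist_force: [-0.2, -0.7, -0.9]
width: 0.0238
finger_force: 30.0
```

```bash
python3 -m handwheel '[[[0,0,0],[-0.18,0.088,0],1],[[0,0,0],[-0.18,0.088,0],1],[[0,0,0],[-0.18,0.088,0],1],[[0,0,0],[-0.18,0.088,0],1],[[0,0,0],[-0.18,0.088,0],1]]'
python3 -m handwheel '[[[0,0,0],[-0.18,0.088,0],1],[[0,0,0],[-0.18,0.088,0],1],[[0,0,0],[0,0,0],1]]'
python3 - <<'E'
from h import *
p,d,K,D,E=snap('wrist'); save('w3',p); W=cloud(d,K,D,E); np.savez('w3.npz',p=p,W=W)
E
```

```text
time: 11.7
tool_pos: [0.5082, -0.0716, 0.0962]
ee_rot: [3.142, -0.0, -0.461]
wrist_force: [0.1, 1.0, -0.3]
width: 0.0237
finger_force: 30.0
time: 12.0
tool_pos: [0.49, -0.0627, 0.0961]
ee_rot: [3.142, 0.0, -0.46]
wrist_force: [0.6, 0.0, -0.7]
width: 0.0239
finger_force: 30.0
```

View pics/w3.png

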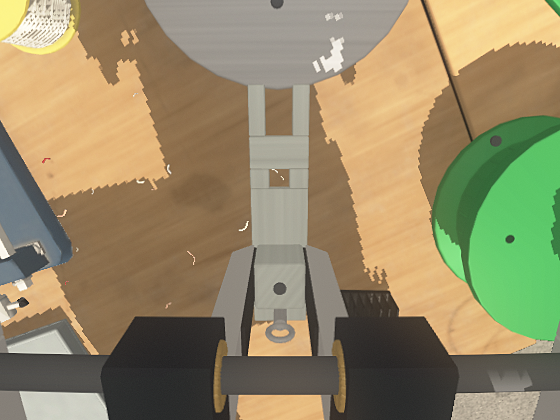

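The arm is out: fork prongs at (256,88) and (301,88) are clear of the nut, and the grip on the block is straight. Next I'll lift it, carry it over the tray and turn it along the tray's long side.

```bash
python3 -m handwheel '[[[0,0,0],[-0.1,0.05,0.3],1],[[0,0,0],[-0.1,0.05,0.6],1],[[0,0,0],[0,0,0.7],1],[[0,0,0.05],[0,0,0.7],1],[[0,0,0.08],[0,0.2,0.5],1]]'
python3 -m handwheel '[[[0,0,0.085],[-0.08,0.4,0],1],[[0,0,0.085],[-0.08,0.4,0],1],[[0,0,0.085],[-0.08,0.4,0],1],[[0,0,0.085],[-0.08,0.4,0],1],[[0,0,0.085],[-0.08,0.4,0],1]]'
python3 -m handwheel '[[[0,0,0.085],[-0.08,0.4,0],1],[[0,0,0.085],[-0.08,0.4,0],1],[[0,0,0.085],[-0.08,0.4,0],1],[[0,0,0.085],[-0.08,0.4,0],1],[[0,0,0.085],[-0.08,0.4,0],1]]'
python3 -m handwheel '[[[0,0,0.085],[-0.08,0.4,0],1],[[0,0,0.085],[-0.08,0.4,0],1],[[0,0,0.085],[-0.04,0.2,0],1],[[0,0,0],[0,0,0],1],[[0,0,0],[0,0,0],1]]'
python3 - <<'E'
from m import *
p,d,K,D,E=snap('wrist'); save('w4',p); W=cloud(d,K,D,E); np.savez('w4.npz',p=p,W=W)
for b in robot.boxes_of('parts_tray','wrist')[:2]: print(b)
X=W.reshape(-1,3); X=X[(abs(X[:,0]-.4315)<.13)&(abs(X[:,1]-.2325)<.16)]
rect(X[(X[:,2]>.009)&(X[:,2]<.02)],'rim')
p,d,K,D,E=snap('top'); V=cloud(d,K,D,E)
t=V[225:302,105:205].reshape(-1,3); t=t[(t[:,2]>.011)&(t[:,2]<.018)]; rect(t,'top rim'); print(np.percentile(t[:,:2],[2,98],axis=0))
E
```

```text
time: 12.55
tool_pos: [0.4822, -0.0493, 0.239]
ee_rot: [3.141, -0.004, -0.254]
wrist_force: [0.1, -0.2, -0.1]
width: 0.0238
finger_force: 30.0
time: 13.05
tool_pos: [0.4614, 0.0523, 0.2363]
ee_rot: [3.141, -0.001, 0.416]
wrist_force: [-0.1, 0.4, -0.7]
width: 0.0236
finger_force: 30.0
time: 13.55
tool_pos: [0.4414, 0.1525, 0.2363]
ee_rot: [3.141, -0.0, 1.084]
wrist_force: [-0.1, 0.5, -2.2]
width: 0.0237
finger_force: 30.0
time: 14.05
tool_pos: [0.4315, 0.2016, 0.2361]
ee_rot: [3.141, 0.0, 1.477]
wrist_force: [0.8, -0.1, -1.0]
width: 0.0235
finger_force: 30.0
rim 2851 [0.4605 0.2063] [0.2249 0.2073] 84.4 zmed 0.0155
top rim 222 [0.431  0.2269] [0.1951 0.1416] 84.5 zmed 0.0149
[[0.35334766 0.12523276]
 [0.5014445  0.31876767]]
```

View pics/w4.png

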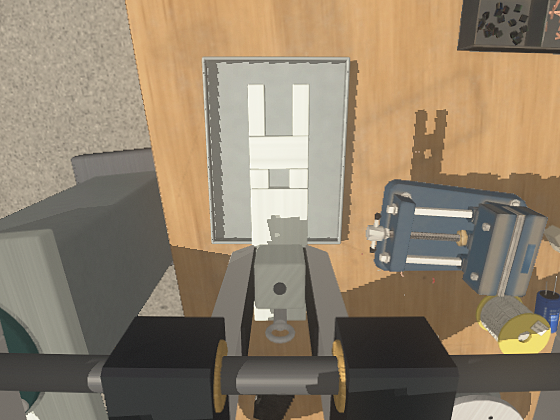

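The arm points along the tray with its fork toward +y. The tray's outline is (203–348, 58–243) in the wrist picture, and its measured size of 142 x 195 mm fits the given 140 x 190.

```bash
python3 -m handwheel '[[[0,0,0],[-0.06,-0.05,-0.5],1],[[0,0,0],[0,0,-0.8],1],[[0,0,0],[0,0,-0.8],1],[[0,0,0],[0,0,-0.7],1],[[0,0,0],[0,0,-0.5],1]]'
python3 -m handwheel '[[[0,0,0],[0,0,-0.2],1],[[0,0,0],[0,0,-0.1],1],[[0,0,0],[0,0,0],1],[[0,0,0],[0,0,0],1],[[0,0,0],[0,0,0],1]]'
```

```text
time: 14.7
tool_pos: [0.427, 0.1981, 0.0685]
ee_rot: [-3.139, 0.001, 1.477]
wrist_force: [-0.7, -0.0, -1.8]
width: 0.0236
finger_force: 30.0
time: 15.2
tool_pos: [0.4294, 0.1996, 0.0578]
ee_rot: [3.138, -0.001, 1.479]
wrist_force: [0.2, -1.4, -1.1]
width: 0.0236
finger_force: 30.0
```

```bash
python3 -m handwheel '[[[0,0,0],[0,0,-0.12],1],[[0,0,0],[0,0,-0.12],1],[[0,0,0],[0,0,-0.1],1],[[0,0,0],[0,0,-0.06],1],[[0,0,0],[0,0,0],1]]'
python3 -m handwheel '[[[0,0,0],[0,0,-0.02],1],[[0,0,0],[0,0,-0.02],1],[[0,0,0],[0,0,0],1]]'
```

```text
time: 15.7
tool_pos: [0.4275, 0.199, 0.0352]
ee_rot: [-3.14, 0.001, 1.479]
wrist_force: [-0.4, -0.9, -1.1]
width: 0.0235
finger_force: 30.0
time: 16.0
tool_pos: [0.4282, 0.1992, 0.0342]
ee_rot: [3.141, -0.0, 1.479]
wrist_force: [-0.3, -0.3, -0.6]
width: 0.0239
finger_force: 30.0
```

```bash
python3 -m handwheel '[[[0,0,0],[0,0,-0.02],1],[[0,0,0],[0,0,-0.02],1],[[0,0,0],[0,0,0],1],[[0,0,0],[0,0,0],1]]'
```

```text
time: 16.4
tool_pos: [0.4284, 0.1993, 0.0339]
ee_rot: [3.141, -0.0, 1.479]
wrist_force: [-3.2, -1.3, 9.0]
width: 0.0238
finger_force: 30.0
```

```bash
python3 -m handwheel '[[[0,0,0],[0,0,0],0.7],[[0,0,0],[0,0,0],0.6],[[0,0,0],[0,0,0],0.5],[[0,0,0],[0,0,0],0.5],[[0,0,0],[0,0,0],0.5]]'
python3 -m handwheel '[[[0,0,0],[0,0,0.2],0.5],[[0,0,0],[0,0,0.5],0.5],[[0,0,0],[0,0,0.7],0.5],[[0,0,0],[0,0,0.7],0.4],[[0,0,0],[0,-0.4,0.7],0.2]]'
python3 -m handwheel '[[[0,0,0],[0,-0.4,0.5],0],[[0,0,0],[0,0,0],0],[[0,0,0],[0,0,0],0]]'
python3 - <<'E'
from m import *
p,d,K,D,E=snap('wrist'); save('w5',p); W=cloud(d,K,D,E); np.savez('w5.npz',p=p,W=W)
for b in robot.boxes_of('flyer_arm','wrist')[:2]: print(b)
E
```

```text
time: 16.9
tool_pos: [0.4278, 0.1991, 0.0317]
ee_rot: [-3.141, 0.0, 1.479]
wrist_force: [-0.6, 0.5, -0.4]
width: 0.0471
finger_force: 0.0
time: 17.4
tool_pos: [0.4279, 0.1803, 0.1741]
ee_rot: [3.141, -0.001, 1.482]
wrist_force: [0.8, -0.7, -0.6]
width: 0.0593
finger_force: 0.0
time: 17.7
tool_pos: [0.4283, 0.1593, 0.1977]
ee_rot: [3.14, -0.001, 1.478]
wrist_force: [-0.3, 0.9, 0.2]
width: 0.0834
finger_force: 0.0
{'bbox': [256.7, 43.0, 292.9, 185.5], 'p': 0.62}
```

View pics/w5.png

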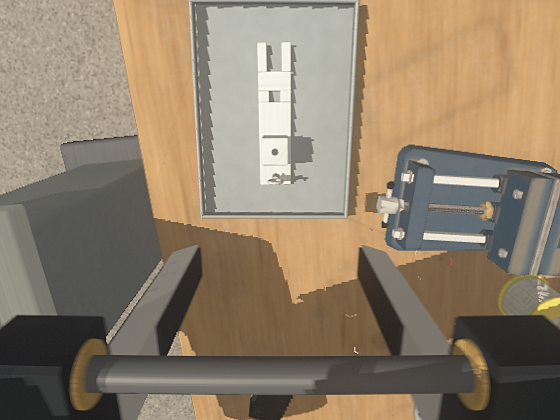

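The arm lies inside the tray, at (257–293, 43–186) within the outline (192–357, 2–216), and the robot is clear of it. I'll check flatness and hand in.

Run:
```python
from m import *
W=np.load('w5.npz')['W']
for n,s in dict(fork1=np.s_[45:65,260:264],fork2=np.s_[45:65,284:289],mid=np.s_[106:130,265:285],block=np.s_[142:158,266:284],floor=np.s_[40:160,215:245]).items(): print(n,np.median(W[s].reshape(-1,3),0).round(4))
print(robot.close_job())
```

```text
fork1 [0.424  0.2785 0.0088]
fork2 [0.4452 0.2764 0.0088]
mid [0.4301 0.2241 0.0088]
block [0.4279 0.1988 0.0349]
floor [0.3908 0.2434 0.0028]
the job is handed in; nothing more can be done
None
```

I backed the nut off about 3.85 rad clockwise and laid the flyer arm flat and right way up inside the grey tray. It is released with the robot clear, and I handed the job in at about 18 s of the 64 s; the hand-in call returned no verdict.

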